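# Draw the peg rail tight to the kettle shelf with its cam lock

### The job

Finish fitting the short peg rail to the front of the kettle shelf: push the rail gently in by hand until it meets the rubber seal, so that its bolt head sits in the cam, then take the flat-blade screwdriver and turn the cam clockwise until the rail is drawn home and the cam is snug, without straining the fitting or leaning hard on it. Put the screwdriver back upright in a free hole of its stand and leave everything else where it is.

Things in the scene. Friction and masses are not known exactly. Their poses are not given: they have to be found in the camera images.
- shelf: kettle shelf: a wooden riser shelf fixed on the worktop, board 240 mm deep (x), 300 mm wide (y), 26 mm thick, top 90 mm above the worktop, on two end cheeks. Origin: on the worktop under the board's middle; x from its front edge (robot side) to its back, z up. The front edge is at x = -120 mm.
- seal_mid (a point): middle of the springy rubber seal strip, 250 mm long, on the shelf's front edge, 5 mm below the shelf top; it stands 1.5 mm proud of the edge. The rail meets it 1.5 mm before home; squeezing it flat takes up to 6 N more, and if let go the rail springs back to about 1 mm from home. Axes as the shelf's.
- rail: short peg rail: upright wooden board 260 mm long (y), 18 mm thick, 80 mm tall, along the shelf's front edge. Origin: mid-length, in its back face (towards the shelf), on the bolt's axis, 13 mm below the shelf top; axes as the shelf's. It slides only along x, on two dowels (2.5 N friction). Home (flush): origin at x = -120 mm of the shelf; it starts 9 to 15 mm out from there.
- rail_top (a point): middle of the rail's top edge, centre of its thickness, 45 mm above the rail's origin, 32 mm above the shelf top; axes as the rail's. Four pegs 11 mm thick stick out 38 mm from the front face at y = -95, -35, 35, 95 mm, their tops 47 to 54 mm below this point; above them the face is bare.
- bolt_head (a point): centre of the bolt's round 7 mm head, on the rail's axis 27 mm ahead of its back face; the neck passes through a bore in the shelf edge. How far the bolt is screwed in is known only to within 1.8 mm either way. With the rail against the seal the head is inside the cam, on its front side.
- cam: cam of the panel connector: a zinc disc 34 mm across, flush in the shelf top, 36 mm behind the front edge, mid-width. Origin: on its axis, level with the shelf top; z up, x along its screwdriver slot. Slot: 15 mm long, 4 mm wide, 6 mm deep, centred. A dark arrow at its -x side marks the mouth; at first it points at the rail (slot square to the rail within 0.06 rad).
- cam_slot (a point): centre of the slot's mouth, same place and axes as the cam. The cam turns clockwise seen from above, 0.05 N m friction, no end stop. After 0.2 to 0.9 rad it bears on the bolt head and draws the rail 6.5 mm per rad, torque up to 0.2 N m; after 0.5 to 1.2 rad the rail is home and the torque climbs: 0.26 to 0.33 N m is snug, 0.38 strains it. The driver leads the cam by 0.2 to 0.4 rad (play, give).
- driver_grip (a point): flat-blade screwdriver, centre of its wooden handle: a rectangular block 68 mm tall, 32 mm (x) by 24 mm (y), with a thin cap; the other screwdriver has a round handle. z up the handle, x along the blade's width (a half turn makes no difference). 0.1 to 0.17 kg. Starts upright in the stand, at any turn, the handle's underside resting on the stand's top.
- driver_tip (a point): middle of the end of the flat screwdriver's blade, 84 mm below the handle's centre, same axes. Blade 12 mm wide (x), 2.4 mm thick (y), 12 mm long, on a 9 mm round shaft; 50 mm from the blade's end to the handle's underside.
- stand: beech stand for two screwdrivers, fixed on the worktop left or right of the shelf: a block 130 mm (x) by 62 mm (y), 60 mm tall. Origin: middle of its underside, z up. Two round holes in its top at x = -35 and +35 mm (y = 0), 18 mm wide, 56 mm deep, one for each screwdriver.
- cross_driver: bystander: cross-head screwdriver with a round waisted wooden handle 31 mm across, same length, upright in the stand's other hole. Origin: end of its tip; z up.
- teapot: bystander: closed white ceramic teapot, 132 mm across, 127 mm tall, spout and handle along its x (220 mm over all), on the rear of the shelf, left or right. Origin: middle of its underside.
- trivet: bystander: round green silicone trivet, 124 mm across, 7 mm thick, flat on the shelf beside the teapot. Origin: middle of its underside.
- sugar_jar: bystander: glass jar with a lid, 84 mm across, 125 mm tall, on the worktop on the other side of the shelf from the stand. Origin: middle of its underside.
- caddy: bystander: steel tea caddy, 76 mm across, 110 mm tall, on the worktop towards the back, left or right. Origin: middle of its underside.
- mug: bystander: blue mug, 82 mm across, 92 mm tall, on the worktop towards the back, left or right. Origin: middle of its underside.
Things that resemble listed ones, but are neither listed nor needed, are in the scene too. Leave any pink or purple look-alike of the stand alone.

How it is judged:
By the outcome, as a careful person would: the job done as asked, in the order asked, and still so for the second after the job is handed in, with the robot touching nothing.
It also fails if it takes over 72 s, if anything falls off the work surface, if the arm or the gripper's body presses on something with over 40 N, if the wrist force passes 120 N, or if a joint passes its speed limit or range.

### The arm

A 7-joint arm with a two-finger parallel gripper is mounted at the origin on the work surface. World frame = base frame: x ahead of the robot, y to its left, z up, the work surface at z = 0. Lengths are in mm, angles in rad, forces in N, time in s.
With the tool pointing down it reaches from about 400 to 850 mm from the base axis. Payload 4.5 kg.
Tool frame: the origin (TCP) lies midway between the tips of the shut fingers; the grasp point (between the pads) lies 19 mm behind it; z points along the fingers, y is the line along which they close (so a half turn about z gives the same grasp; the last joint's range is limited). The gripper opens to 88 mm and grips with 3 to 60 N. Pads are 18 mm wide; open, the fingers measure 123 mm over their backs; the gripper's body (75 mm by 187 mm) begins 45 mm behind the grasp point.
Start: joints at [-1.297, 0.689, -0.195, 1.565, 0.157, 0.902, -0.215], TCP at [148.421, 607.145, 238.743] pointing down, gripper open.
Joint ranges: [-3.01, 3.01], [-0.46, 2.08], [-1.47, 1.51], [0.13, 2.56], [-1, 4.14], [0.04, 2.09], [-2.66, 2.66]. Speed limits (rad/s): [2.57, 2.57, 3.14, 3.14, 3.14, 3.14, 3.14].

### API

Orientations are given as a rotation vector (axis times angle).
In Python, from plant import status, cams, ticket gives the robot as it stands.
- The arm moves only by the tool jog_arm, never from a script. Its arguments are lists of equal length, an entry for each row: "slide": the shift along the tool's x, y, z in cm, a list of three; "yaw": the turn about the tool's z in degrees; "fingers": the closure, from 0 (fully open) to 1 (shut). A call has 1 to 20 rows; each row is the pose to reach, as a shift and turn from the pose commanded when the call began, along the tool's axes at that moment; what a row does not reach only later rows make up. A row lasts 1/12 s, in which the tool goes at most 41.7 mm and 7.16 degrees, less where a joint would pass 70% of its speed; a pose out of reach is approached as far as the arm can. A call with a gripper value outside its range is refused whole. The fingers move at their own pace and stop on an object; the grip force is fixed at half the most. Time passes only in rows, so rows that repeat a pose let the fingers close. It gives the time, the measured TCP pose, the force, the opening and the grip force at its end, in the units of the state.
- status.get_obs(): the state, without advancing time (a new reading comes with each control period).
- cams.grab_frame(name): name is "scene" or "top" or "wrist"; returns a dict with "image" (384x512x3 uint8, red, green, blue), "fov_y" (degrees; the focal length in pixels is half the picture's height over the tangent of half this angle, whatever the lens; pixels are square), "cx", "cy" (the principal point, pixels), "dist" ([k1, k2, p1, p2, k3] as OpenCV has them; the pictures are not rectified), "R" (3x3) and "t" (3): a world point X has camera coordinates R X + t; the wrist camera has in their place "T_tool_cam" (4x4, takes a point from camera to tool coordinates, whose origin is the TCP and whose axes are the flange's). Camera axes: x right, y down, z forward; pixel columns grow to the right and rows downward; lengths in mm; the calibration is good to about 2 mm. A picture is of the moment at which its call begins: read the wrist's pose just before it. There is no depth.
- ticket.sign_off(): hands the job in; it is judged then, once.
The state is a dict: "time_s": time; "qpos": joint angles; "dq": joint speeds; "effort": joint torques, N m; "position": TCP position; "tool_rot": TCP orientation; "ft_force": force on the tool from outside, world axes, zero at the start; "torque": the same for the moment, N m; "grip_width": finger opening in mm; "grip_force": force on a finger pad.
Only numpy, scipy, OpenCV 4.12 (cv2) and the standard library are available. Lean on these libraries where they do the work, as an engineer would, in place of code of your own. Each camera call takes 0.05 s, during which the arm holds its last target. There are 200 camera calls.

## Working session

There is one attempt and no reset: what is moved stays moved. The work goes in short steps, Python scripts to look and compute and a tool call to move; the robot and the scene stay as the last step left them, time stands still between calls to the robot, and variables do not carry over. Pictures are saved under pics/ and viewed, at most 10 in all, crops included, and the job is handed in when it is done.

Besides the shell and the picture viewer there is one more tool, called after "Call:" in YAML: its name, and indented under it one key for each argument. jog_arm: Moves the arm, as the interface text tells. Its arguments: {"type":"object","properties":{"slide":{"type":"array","items":{"type":"array","items":{"type":"number"}}},"yaw":{"type":"array","items":{"type":"number"}},"fingers":{"type":"array","items":{"type":"number"}}},"required":["slide","yaw","fingers"]}

```bash
mkdir -p pics; ls; cat > h.py <<'E'
import numpy as np, cv2
from plant import status, cams, ticket
def K(f):
    F=192/np.tan(np.radians(f["fov_y"])/2)
    return np.array([[F,0,f["cx"]],[0,F,f["cy"]],[0,0,1.]])
def grab(n):
    o=status.get_obs(); f=cams.grab_frame(n)
    if n=="wrist":
        R=cv2.Rodrigues(np.array(o["tool_rot"],float))[0]; T=np.array(f["T_tool_cam"])
        Rc=R@T[:3,:3]; c=R@T[:3,3]+np.array(o["position"])
        f["R"]=Rc.T; f["t"]=-Rc.T@c
    f["R"]=np.array(f["R"]); f["t"]=np.array(f["t"])
    np.save(f"pics/{n}.npy",f,allow_pickle=True)
    return f
def load(n): return np.load(f"pics/{n}.npy",allow_pickle=True).item()
def ray(f,uv):
    p=cv2.undistortPoints(np.array([[uv]],float),K(f),np.array(f["dist"],float)).ravel()
    return -f["R"].T@f["t"], f["R"].T@np.array([p[0],p[1],1])
def onz(f,uv,z):
    c,d=ray(f,uv); return c+d*(z-c[2])/d[2]
def tri(f,a,g,b):
    c1,d1=ray(f,a);c2,d2=ray(g,b)
    s=np.linalg.lstsq(np.c_[d1,-d2],c2-c1,rcond=None)[0]
    p,q=c1+s[0]*d1,c2+s[1]*d2
    return (p+q)/2,np.linalg.norm(p-q)
def proj(f,X):
    return cv2.projectPoints(np.atleast_2d(np.array(X,float)),cv2.Rodrigues(f["R"])[0],f["t"],K(f),np.array(f["dist"],float))[0][:,0]
def save(f,name,box=None,s=1):
    im=f["image"][:,:,::-1]
    if box: im=im[box[1]:box[3],box[0]:box[2]]
    cv2.imwrite("pics/"+name,cv2.resize(im,None,fx=s,fy=s,interpolation=cv2.INTER_CUBIC))
E
python3 - <<'E'
from h import *
o=status.get_obs(); print(o)
for n in("scene","top"):
    f=grab(n); save(f,n+".png",None,1.5); print(n,f["fov_y"],f["dist"],-f["R"].T@f["t"])
E
```

```text
pics
{'time_s': 0.0, 'qpos': array([-1.29717637,  0.68997544, -0.19454335,  1.56634042,  0.15731627,
        0.90249054, -0.21505584]), 'dq': array([-0.00061934,  0.00074447,  0.00212914,  0.00020206, -0.00046165,
       -0.00068055, -0.00079423]), 'effort': array([-8.20214791e-05, -5.27553070e+01, -1.26661051e+00, -1.53419030e+01,
       -5.25708112e-02,  6.73777584e-03,  1.88115719e-04]), 'position': array([148.34168958, 606.49347433, 237.91707464]), 'tool_rot': array([-3.75544154e-01, -3.11897169e+00,  2.85251743e-03]), 'ft_force': array([ 0.21558655,  0.6257547 , -0.69890592]), 'torque': array([ 0.03225579,  0.00090601, -0.00857192]), 'grip_force': 0.0, 'grip_width': 88.06153116217583}
scene 57.74772703575753 [0.02509678 0.         0.         0.         0.        ] [ 960.89529159 -614.54432615  693.90027918]
top 46.457721047280934 [-0.1637568  0.         0.         0.         0.       ] [ 399.07194801   21.31800052 1338.99154014]
```

View pics/scene.png

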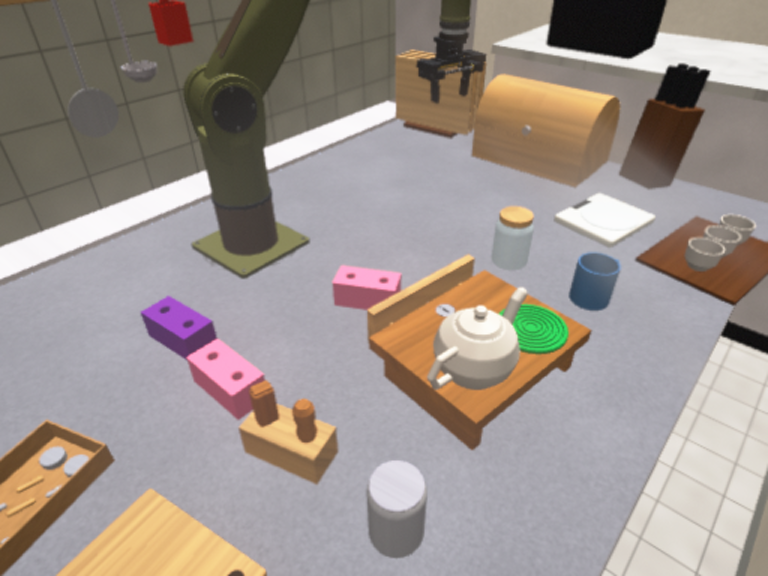

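View pics/top.png

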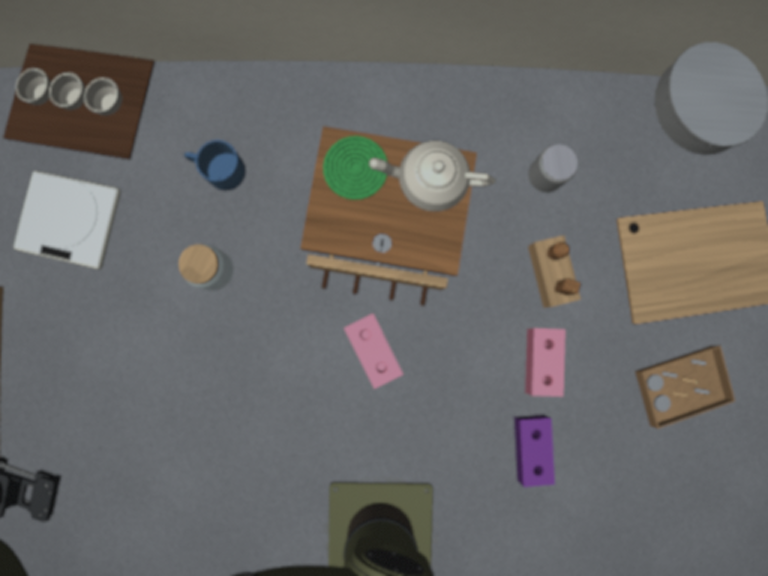

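Scene picture: rail at about (420,295), cam (445,311), teapot (478,345), stand (288,437) with two drivers: left block handle (263,403), right round (303,410). Top picture: cam (382,243), stand (556,270), handles (559,250) and (569,287).

Possible mistakes (top, 1.5x pixels): the flat driver is either (569,287) or (559,250). The pink stands (373,350) and (546,362) and the purple one (535,450) are look-alikes to leave alone.

```bash
python3 - <<'E'
from h import *
t=load("top");s=load("scene")
for n,a,b in(("drvA",(569,287),(263,388)),("drvB",(559,250),(303,403))):
    for bb in ((263,388),(303,403)):
        print(n,bb,tri(t,np.array(a)/1.5,s,np.array(bb)/1.5))
c=[onz(t,np.array(p)/1.5,90) for p in((323,128),(476,152),(458,275),(302,250))]
print("shelf",np.round(c))
for i in range(4): print(np.linalg.norm(c[i]-c[i-1]))
print("cam",onz(t,np.array((382,243))/1.5,90))
# finer cam: zinc bright low-saturation blob
for f,w,n in((t,(240,150,270,175),"top"),):
    pass
print("stand corners z60",np.round([onz(t,np.array(p)/1.5,60) for p in((532,242),(564,237),(580,298),(549,306))]))
print("rail top ends z122",np.round([onz(t,np.array(p)/1.5,122) for p in((309,262),(446,282))]))
a=cv2.resize(t["image"][145:215,340:400,::-1],None,fx=6.6,fy=6.6,interpolation=2)
b=cv2.resize(s["image"][245:325,150:230,::-1],None,fx=5,fy=5,interpolation=2)
H=max(a.shape[0],b.shape[0]);im=np.zeros((H,a.shape[1]+b.shape[1],3),np.uint8)
im[:a.shape[0],:a.shape[1]]=a;im[:b.shape[0],a.shape[1]:]=b
cv2.imwrite("pics/crop.png",im)
E
```

```text
drvA (263, 388) (array([ 490.57234408, -339.60864704,  119.46738521]), np.float64(3.534939868096669))
drvA (303, 403) (array([ 513.15557105, -326.03057175,   93.60625423]), np.float64(62.111256446742736))
drvB (263, 388) (array([ 537.71377864, -334.8431666 ,  151.41696696]), np.float64(53.69256701288349))
drvB (303, 403) (array([ 557.95094476, -321.45066408,  121.31368675]), np.float64(0.32831745817219904))
shelf [[ 788.  123.   90.]
 [ 747. -170.   90.]
 [ 510. -137.   90.]
 [ 552.  157.   90.]]
238.26490645939242
296.29869108905274
239.51654836703221
296.1916300549676
cam [567.821839     6.81680071  90.        ]
stand corners z60 [[ 580. -285.   60.]
 [ 592. -349.   60.]
 [ 473. -381.   60.]
 [ 456. -319.   60.]]
rail top ends z122 [[ 526.  140.  122.]
 [ 494. -111.  122.]]
```

View pics/crop.png

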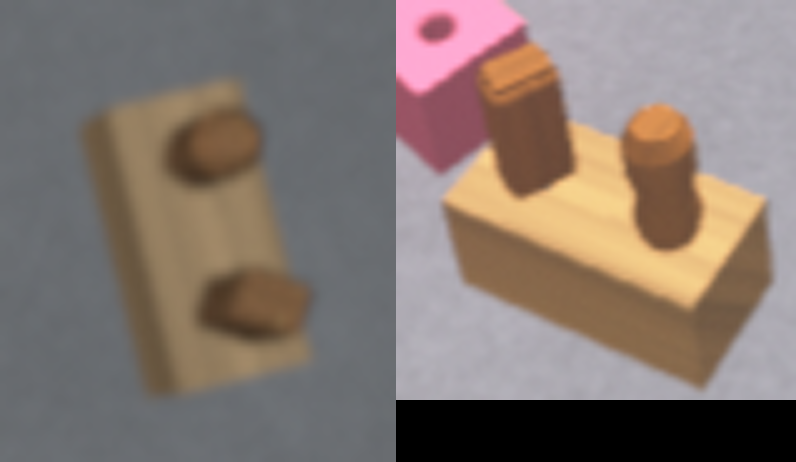

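Both points came out at the right height. The flat driver is the block handle near the robot: top (569,287), scene (263,388), about (490,-340). The fit is 3.5 mm. The round one at (558,-321) is the cross-head.

```bash
cat >> h.py <<'E'
def rel(X,yaw=None):
    """slide (cm) and yaw (deg) from the measured pose; yaw = world angle (rad) wanted of tool y"""
    o=status.get_obs(); R=cv2.Rodrigues(np.array(o["tool_rot"],float))[0]
    s=R.T@(np.array(X)-o["position"])/10
    y=np.arctan2(R[1,1],R[0,1])
    d=None if yaw is None else -np.degrees((yaw-y+np.pi/2)%np.pi-np.pi/2)
    print("slide",s.round(3),"yaw",d,"toolyang",y,"pos",o["position"].round(1),"F",o["ft_force"].round(2),"t",o["time_s"])
E
python3 - <<'E'
from h import *
rel([462,19.5,238],np.pi/2-.1415); rel([462,19.5,100],np.pi/2-.1415)
E
```

```text
slide [-44.404 -49.584   0.086] yaw -5.624309700349919 toolyang 1.3311336043719348 pos [148.3 606.6 238. ] F [-0.01  0.14  0.38] t 0.1
slide [-44.402 -49.561  13.886] yaw -5.624309700349919 toolyang 1.3311336043719348 pos [148.3 606.6 238. ] F [-0.01  0.14  0.38] t 0.1
```

Call:
jog_arm:
  slide:
    - [-44.4,-49.6,0]
    - [-44.4,-49.6,0]
    - [-44.4,-49.6,0]
    - [-44.4,-49.6,0]
    - [-44.4,-49.6,0]
    - [-44.4,-49.6,0]
    - [-44.4,-49.6,0]
    - [-44.4,-49.6,0]
    - [-44.4,-49.6,0]
    - [-44.4,-49.6,0]
    - [-44.4,-49.6,0]
    - [-44.4,-49.6,0]
    - [-44.4,-49.6,0]
    - [-44.4,-49.6,0]
    - [-44.4,-49.6,0]
    - [-44.4,-49.6,0]
    - [-44.4,-49.6,0]
    - [-44.4,-49.6,0]
    - [-44.4,-49.6,0]
    - [-44.4,-49.6,0]
  yaw: [-5.6,-5.6,-5.6,-5.6,-5.6,-5.6,-5.6,-5.6,-5.6,-5.6,-5.6,-5.6,-5.6,-5.6,-5.6,-5.6,-5.6,-5.6,-5.6,-5.6]
  fingers: [1,1,1,1,1,1,1,1,1,1,1,1,1,1,1,1,1,1,1,1]

```text
time_s: 1.77
position: [461.2, 21.6, 238.6]
tool_rot: [-0.218, -3.133, -0.001]
ft_force: [0.2, -0.4, 1.2]
grip_width: 0.4
grip_force: 0.0
```

```bash
python3 - <<'E'
from h import *
f=grab("wrist"); save(f,"w1.png",None,1.5)
rel([462,19.5,100],np.pi/2-.1415)
print(proj(f,[[568,6.5,90],[510,14.5,122]])*1.5)
E
```

```text
slide [-0.116 -0.219 13.872] yaw 0.17356478107328868 toolyang 1.4323256036901286 pos [461.2  21.7 238.7] F [ 0.29  0.42 -0.19] t 1.8167
[[380.71087336 396.14326208]
 [380.56717467 347.40176686]]
```

View pics/w1.png

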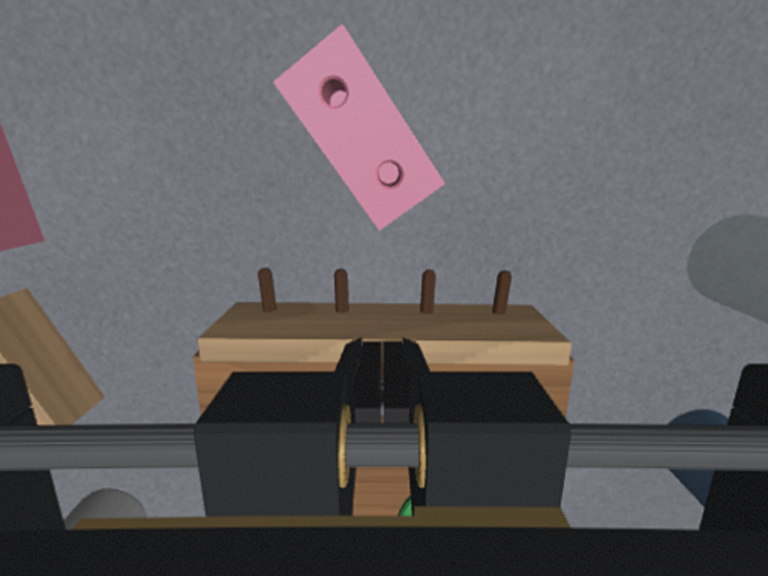

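The picture shows the rail top level across columns 200–570 and rows 338–361, square to the tool. Its middle is at about column 384, in line with the shut fingers (382). I'll descend in front of the bare face.

Call:
jog_arm:
  slide:
    - [-0.1,0,4]
    - [-0.1,0,8]
    - [-0.1,0,11]
    - [-0.1,0,13.8]
    - [-0.1,0,13.8]
    - [-1,0,13.8]
    - [-1.8,0,13.8]
    - [-2.4,0,13.8]
    - [-2.4,0,13.8]
  yaw: [0,0,0,0,0,0,0,0,0]
  fingers: [1,1,1,1,1,1,1,1,1]

```text
time_s: 2.57
position: [488.2, 16.9, 102.1]
tool_rot: [0.223, 3.129, 0.002]
ft_force: [0.9, -0.5, 0.5]
grip_width: 0.5
grip_force: 0.0
```

```bash
python3 - <<'E'
from h import *
rel([492,15,100],np.pi/2-.1415)
E
```

```text
slide [-0.4   -0.137  0.208] yaw -0.04231261028722867 toolyang 1.4285578324302712 pos [488.2  16.9 102.1] F [ 0.86 -0.5   0.53] t 2.5667
```

Call:
jog_arm:
  slide:
    - [-0.15,0,0]
    - [-0.3,0,0]
    - [-0.45,0,0]
    - [-0.6,0,0]
    - [-0.7,0,0]
    - [-0.8,0,0]
    - [-0.8,0,0]
  yaw: [0,0,0,0,0,0,0]
  fingers: [1,1,1,1,1,1,1]

```text
time_s: 3.15
position: [493.6, 15.4, 100.6]
tool_rot: [-0.223, -3.133, -0.0]
ft_force: [0.0, 0.3, -0.2]
grip_width: 0.4
grip_force: 0.0
```

Call:
jog_arm:
  slide:
    - [-0.1,0,0]
    - [-0.2,0,0]
    - [-0.3,0,0]
    - [-0.4,0,0]
    - [-0.4,0,0]
    - [-0.4,0,0]
  yaw: [0,0,0,0,0,0]
  fingers: [1,1,1,1,1,1]

```text
time_s: 3.65
position: [497.4, 14.7, 100.6]
tool_rot: [-0.223, -3.133, 0.0]
ft_force: [-1.5, 0.9, 0.7]
grip_width: 0.6
grip_force: 1.2
```

Call:
jog_arm:
  slide:
    - [-0.1,0,0]
    - [-0.2,0,0]
    - [-0.3,0,0]
    - [-0.3,0,0]
    - [-0.3,0,0]
  yaw: [0,0,0,0,0]
  fingers: [1,1,1,1,1]

```text
time_s: 4.07
position: [500.8, 14.2, 100.6]
tool_rot: [0.223, 3.133, 0.0]
ft_force: [-1.7, 0.4, -0.7]
grip_width: 0.6
grip_force: 0.9
```

Call:
jog_arm:
  slide:
    - [-0.1,0,0]
    - [-0.2,0,0]
    - [-0.2,0,0]
    - [-0.2,0,0]
  yaw: [0,0,0,0]
  fingers: [1,1,1,1]

```text
time_s: 4.4
position: [502.6, 13.9, 100.6]
tool_rot: [0.223, 3.134, -0.0]
ft_force: [-2.5, 0.5, -1.4]
grip_width: 0.6
grip_force: 1.0
```

Call:
jog_arm:
  slide:
    - [-0.1,0,0]
    - [-0.2,0,0]
    - [-0.2,0,0]
    - [-0.2,0,0]
  yaw: [0,0,0,0]
  fingers: [1,1,1,1]

```text
time_s: 4.73
position: [504.0, 13.7, 100.6]
tool_rot: [-0.223, -3.133, 0.0]
ft_force: [-5.1, 1.7, 0.2]
grip_width: 0.8
grip_force: 1.9
```

Call:
jog_arm:
  slide:
    - [-0.05,0,0]
    - [-0.1,0,0]
    - [-0.1,0,0]
    - [-0.1,0,0]
  yaw: [0,0,0,0]
  fingers: [1,1,1,1]

```text
time_s: 5.07
position: [504.3, 13.7, 100.6]
tool_rot: [-0.222, -3.132, 0.001]
ft_force: [-5.5, 0.1, 0.3]
grip_width: 0.4
grip_force: 2.7
```

Force rose from about 2 N while sliding to 5.5 N over the last 1.5 mm, so the rail is on the seal. Next I'll back off, rise, and go over the shelf to look at the cam.

Call:
jog_arm:
  slide:
    - [1,0,0]
    - [2,0,-2]
    - [2,0,-6]
    - [2,0,-10]
    - [0,0,-13]
    - [-2,0,-16]
    - [-6,0,-16]
    - [-9,0,-16]
    - [-11.8,0,-16]
    - [-11.8,0,-16]
    - [-11.8,0,-16]
  yaw: [0,0,0,0,0,0,0,0,0,0,0]
  fingers: [1,1,0.5,0,0,0,0,0,0,0,0]

```text
time_s: 5.98
position: [624.5, -3.4, 260.9]
tool_rot: [0.225, 3.13, 0.001]
ft_force: [-1.1, -0.1, -0.2]
grip_width: 58.4
grip_force: 0.0
```

```bash
python3 - <<'E'
from h import *
rel([490,-340,240],np.pi/2-.1415)
f=grab("wrist"); p=proj(f,[[568,6.5,90],[510,14.5,122]]); print(p)
save(f,"w2.png",None,1.5)
E
```

```text
slide [  8.506 -35.237   2.021] yaw -0.10910397402306123 toolyang 1.4273921032211838 pos [624.5  -3.4 260.9] F [-1.09 -0.12 -0.23] t 5.9833
[[255.49590528 123.33991383]
 [255.43965462  61.42977404]]
```

View pics/w2.png

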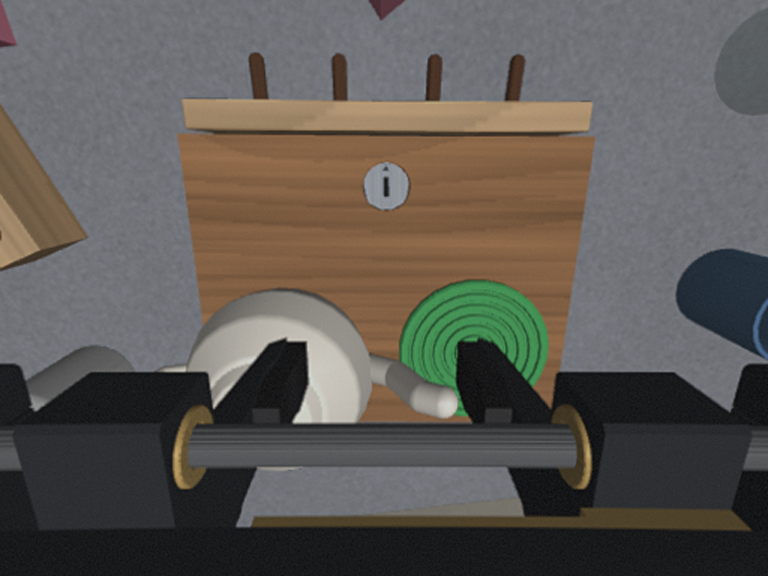

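The cam is at (386,187) (1.5x), with its arrow at (386,169) pointing at the rail and the slot about upright. The rail (rows 100–131) lies along the shelf edge. I'll measure the cam and slot finely.

```bash
python3 - <<'E'
from h import *
f=load("wrist"); im=f["image"]
g=im.mean(2); sat=im.max(2).astype(int)-im.min(2)
m=np.zeros(g.shape,np.uint8); w=(slice(102,148),slice(234,282))
m[w]=(((sat<35)&(g>110))[w])*255
cs,_=cv2.findContours(m,cv2.RETR_EXTERNAL,2); c=max(cs,key=cv2.contourArea)
(x,y),ax,an=cv2.fitEllipse(cv2.convexHull(c)); print("ell",x,y,ax)
P=onz(f,(x,y),90); print("cam",P, "dia",np.linalg.norm(onz(f,(x+ax[0]/2,y),90)-onz(f,(x-ax[0]/2,y),90)))
d=np.zeros_like(m); cv2.drawContours(d,[cv2.convexHull(c)],-1,255,-1)
d=cv2.erode(d,np.ones((3,3)))
k=((g<95)&(d>0)).astype(np.uint8)
n,l,st,ce=cv2.connectedComponentsWithStats(k)
for i in range(1,n):
    if st[i,4]>4:
        q=np.argwhere(l==i)[:,::-1]; W=np.array([onz(f,p,90)[:2] for p in q.astype(float)])
        C=W.mean(0); u=np.linalg.svd(W-C)[2][0]
        print(st[i],C,"ang",np.degrees(np.arctan2(u[1],u[0])))
# front board edge vs rail: shelf edge direction
E
```

```text
ell 256.9207763671875 123.6973876953125 (29.675209045410156, 31.535724639892578)
cam [568.61293975   8.02814625  90.        ] dia 33.304916287658145
[256 111   3   3   7] [556.46901669   9.82449272] ang 81.16047688483046
[256 118   3  13  39] [568.9688377    8.06791351] ang -7.990084960743588
```

Call:
jog_arm:
  slide:
    - [8.0,-35,0]
    - [8.0,-35,0]
    - [8.0,-35,0]
    - [8.0,-35,0]
    - [8.0,-35,0]
    - [8.0,-35,0]
    - [8.0,-35,0]
    - [8.0,-35,0]
    - [8.0,-35,0]
    - [8.0,-35,0]
    - [8.0,-35,0]
    - [8.0,-35,0]
  yaw: [0,0,0,0,0,0,0,0,0,0,0,0]
  fingers: [0,0,0,0,0,0,0,0,0,0,0,0]

```text
time_s: 7.03
position: [493.9, -336.5, 261.0]
tool_rot: [0.22, 3.133, 0.002]
ft_force: [-0.0, 1.0, -0.3]
grip_width: 88.1
grip_force: 0.0
```

```bash
python3 - <<'E'
from h import *
f=grab("wrist"); p=proj(f,[[490,-340,128],[558,-321,128]]); print(p)
save(f,"w3.png",None,1.5)
E
```

```text
[[250.15668696 178.7484213 ]
 [275.686505   234.76770785]]
```

View pics/w3.png

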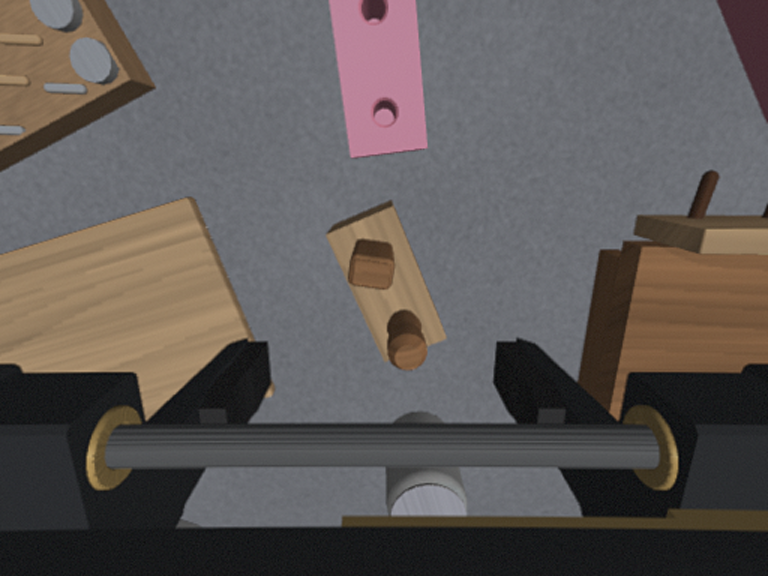

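The block handle is at (371,265) and the round one at (407,340). The pink look-alike is at (375,75). I'll take one close crop to get the handle's edges.

```bash
python3 - <<'E'
from h import *
f=load("wrist"); im=f["image"]
save(f,"w3c.png",(222,148,278,204),10)
hsv=cv2.cvtColor(im,cv2.COLOR_RGB2HSV)
x0,y0=222,148
for p in((248,160),(248,172),(248,182),(248,188),(252,195)): print(p,im[p[1],p[0]],hsv[p[1],p[0]])
E
```

```text
(248, 160) [96 77 60] [14 96 96]
(248, 172) [112  84  58] [ 14 123 112]
(248, 182) [121  89  65] [ 13 118 121]
(248, 188) [126  93  67] [ 13 119 126]
(252, 195) [149 126  97] [ 17  89 149]
```

View pics/w3c.png

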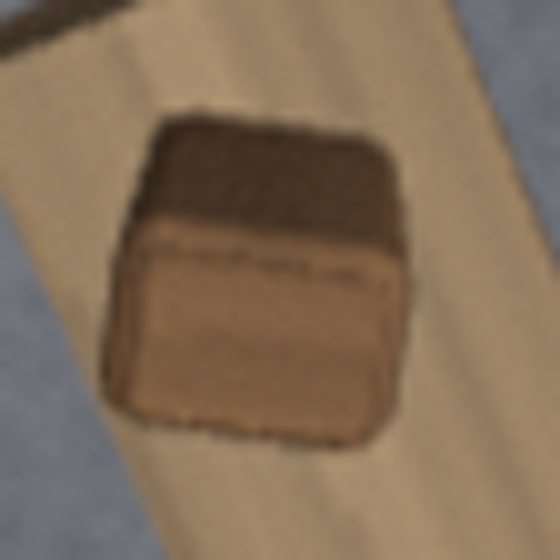

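The crop shows the handle's top face with corners at about (140,225), (408,245), (385,448) and (108,412). Its long side runs nearly along the picture's columns.

```bash
python3 - <<'E'
from h import *
f=load("wrist")
c=[onz(f,(222+(x)/10-.5,148+y/10-.5),128) for x,y in((140,225),(408,245),(388,448),(108,412))]
print(np.round(c,1)); 
for i in range(4):
    d=c[(i+1)%4]-c[i]; print(np.linalg.norm(d),np.degrees(np.arctan2(d[1],d[0])))
m=np.mean(c,0); print("centre",m)
# underside back edge (z=60) for direction
a,b=[onz(f,(222+x/10-.5,148+y/10-.5),60) for x,y in((163,118),(390,148))]; print(a,b,np.degrees(np.arctan2(*(b-a)[1::-1])))
# stand
s=load("top"); q=np.array([onz(s,np.array(p)/1.5,60) for p in((532,242),(564,237),(580,298),(549,306))]); sc=q.mean(0); print("stand",sc)
E
```

```text
[[ 478.6 -353.7  128. ]
 [ 484.6 -326.4  128. ]
 [ 506.3 -331.4  128. ]
 [ 498.1 -360.3  128. ]]
27.971951299232423 77.61244006576067
22.25359594696894 -13.005589454181317
30.023169054740457 -105.69779631530211
20.64072481559693 161.3789977409546
centre [ 491.89431801 -342.98300067  128.        ]
[ 479.71756084 -355.31470699   60.        ] [ 487.61205548 -327.1017882    60.        ] 74.36740087598665
stand [ 525.23469648 -333.42116495   60.        ]
```

```bash
python3 - <<'E'
from h import *
o=status.get_obs(); print(o["qpos"].round(2))
rel([491.8,-343,240],np.radians(75)); rel([491.8,-343,84],np.radians(-15))
E
```

```text
[ 0.73  0.64 -0.36  1.62  0.26  0.93  1.71]
slide [ 0.155 -0.737  2.108] yaw 7.0372637875838855 toolyang 1.4318203624204529 pos [ 494.3 -335.9  261.1] F [-0.1   0.05 -1.11] t 7.0833
slide [ 0.168 -0.756 17.708] yaw -82.96273621241613 toolyang 1.4318203624204529 pos [ 494.3 -335.9  261.1] F [-0.1   0.05 -1.11] t 7.0833
```

Call:
jog_arm:
  slide:
    - [0.1,-0.7,0]
    - [0.1,-0.7,0]
    - [0.1,-0.7,0]
    - [0.1,-0.7,0]
    - [0.1,-0.7,0]
    - [0.1,-0.7,0]
    - [0.1,-0.7,0]
    - [0.1,-0.7,0]
    - [0.1,-0.7,0]
    - [0.1,-0.7,0]
    - [0.1,-0.7,4]
    - [0.1,-0.7,6]
    - [0.1,-0.7,8]
    - [0.1,-0.7,8]
    - [0.1,-0.7,8]
    - [0.1,-0.7,8]
  yaw: [7,14,21,28,35,42,49,56,63,70,77,84,91,97,97,97]
  fingers: [0.4,0.4,0.4,0.4,0.4,0.4,0.4,0.4,0.4,0.4,0.4,0.4,0.4,0.4,0.4,0.4]

```text
time_s: 8.42
position: [492.7, -343.2, 180.8]
tool_rot: [-2.489, -1.917, -0.001]
ft_force: [-0.5, 1.0, -0.2]
grip_width: 53.2
grip_force: 0.0
```

```bash
python3 - <<'E'
from h import *
rel([491.8,-343,83],np.radians(-15)); print(status.get_obs()["grip_width"])
f=grab("wrist"); im=f["image"]
print(proj(f,[[491.8,-343,128]]))
save(f,"w4.png",None,1.5)
E
```

```text
slide [-8.000e-03 -1.010e-01  9.784e+00] yaw 0.20330977933435984 toolyang -0.25825096274826165 pos [ 492.7 -343.2  180.8] F [-0.52  0.97 -0.18] t 8.4167
53.155822016631525
[[253.03702868 209.22843106]]
```

View pics/w4.png

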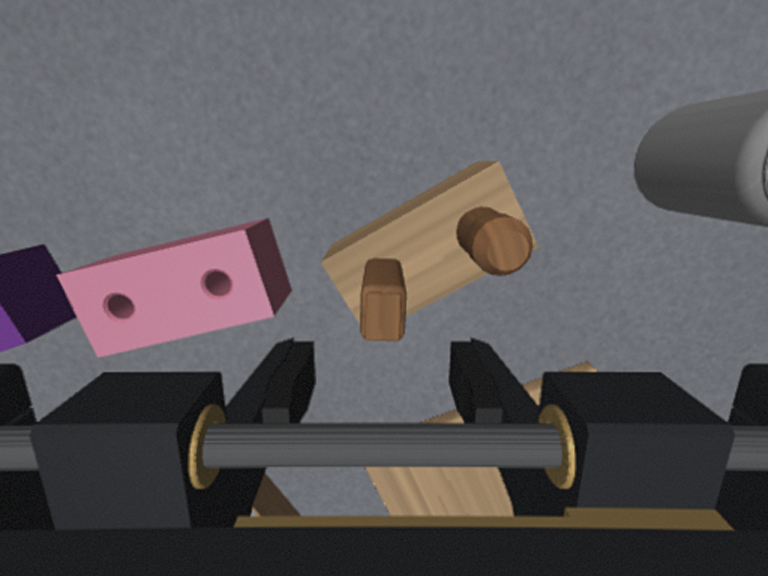

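The handle's top face is centred at (383,314), square between the fingers (315 and 450) and within 2 px of the prediction. The round driver at (500,247) is clear. I'll go down and grip.

Call:
jog_arm:
  slide:
    - [0,-0.1,3]
    - [0,-0.1,6]
    - [0,-0.1,8]
    - [0,-0.1,9.7]
    - [0,-0.1,9.7]
    - [0,-0.1,9.7]
    - [0,-0.1,9.7]
    - [0,-0.1,9.7]
    - [0,-0.1,9.7]
    - [0,-0.1,9.7]
    - [0,-0.1,9.7]
  yaw: [0,0,0,0,0,0,0,0,0,0,0]
  fingers: [0.4,0.4,0.4,0.4,0.4,1,1,1,1,1,1]

```text
time_s: 9.38
position: [491.5, -345.2, 84.9]
tool_rot: [2.493, 1.908, 0.002]
ft_force: [0.7, 1.0, 6.0]
grip_width: 23.9
grip_force: 30.0
```

Call:
jog_arm:
  slide:
    - [0,0,-2]
    - [0,0,-5]
    - [0,0,-9]
    - [0,0,-13]
    - [0,0,-16]
    - [0,0,-16]
  yaw: [0,0,0,0,0,0]
  fingers: [1,1,1,1,1,1]

```text
time_s: 9.88
position: [493.4, -347.2, 250.3]
tool_rot: [2.486, 1.902, 0.006]
ft_force: [0.8, 0.0, -1.0]
grip_width: 23.2
grip_force: 30.0
```

```bash
python3 - <<'E'
from h import *
rel([568.7,8,235],np.radians(82))
E
```

```text
slide [36.254 -2.045  1.368] yaw 82.83376184752602 toolyang -0.2647007909022528 pos [ 493.4 -347.2  250.3] F [ 0.76  0.03 -0.97] t 9.8833
```

Call:
jog_arm:
  slide:
    - [4,-0.2,0]
    - [8,-0.5,0]
    - [12,-0.7,0]
    - [16,-1,0]
    - [19,-1.2,0]
    - [22,-1.4,0]
    - [25,-1.6,0]
    - [28,-1.8,0]
    - [31,-1.9,0]
    - [34,-2,0]
    - [36.3,-2,0]
    - [36.3,-2,0]
    - [36.3,-2,0]
    - [36.3,-2,1]
    - [36.3,-2,1.5]
    - [36.3,-2,1.5]
    - [36.3,-2,1.5]
  yaw: [-7,-14,-21,-28,-35,-42,-49,-56,-63,-70,-77,-84,-91,-97.2,-97.2,-97.2,-97.2]
  fingers: [1,1,1,1,1,1,1,1,1,1,1,1,1,1,1,1,1]

```text
time_s: 11.3
position: [565.5, 10.7, 228.0]
tool_rot: [-0.222, -3.132, 0.0]
ft_force: [0.3, -0.4, -1.3]
grip_width: 24.1
grip_force: 30.0
```

```bash
python3 - <<'E'
from h import *
rel([568.7,8,235],np.radians(82)); print(status.get_obs()["grip_width"])
f=grab("wrist"); p=proj(f,[[568.7,8,90],[568.7,8,160]]); print(p)
save(f,"w5.png",(150,20,362,180),3.5)
E
```

```text
slide [-0.357 -0.218 -0.699] yaw -0.10334137412059245 toolyang 1.4293663394034106 pos [565.5  10.7 228. ] F [ 0.25 -0.39 -1.29] t 11.3
24.103364662385715
[[252.0924026  184.18848412]
 [251.49064184 206.68569513]]
```

View pics/w5.png

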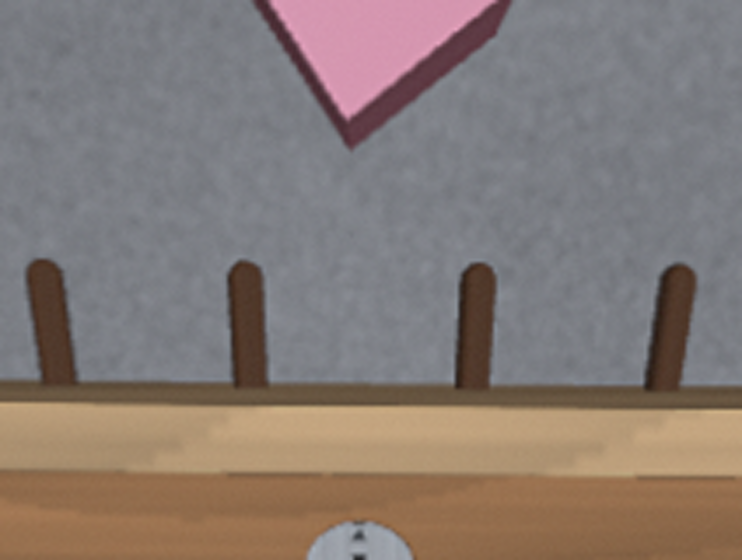

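The crop shows the pegs, the rail, and the cam's front rim at about (252,172) in full-picture pixels, where it should be. The blade lies below the crop, so I'll lower it to just above the slot and look again there.

Call:
jog_arm:
  slide:
    - [-0.35,-0.2,2]
    - [-0.35,-0.2,4]
    - [-0.35,-0.2,5]
    - [-0.35,-0.2,5]
    - [-0.35,-0.2,5]
    - [-0.35,-0.2,5]
  yaw: [0,0,0,0,0,0]
  fingers: [1,1,1,1,1,1]

```text
time_s: 11.85
position: [570.0, 8.7, 179.6]
tool_rot: [0.218, 3.132, 0.001]
ft_force: [1.6, 0.7, -1.2]
grip_width: 23.7
grip_force: 30.0
```

```bash
python3 - <<'E'
from h import *
rel([568.7,8,178],np.radians(82))
f=grab("wrist"); o=status.get_obs()
X=o["position"]
print(proj(f,[[568.7,8,90],X-[0,0,75]]), f["R"].T@np.array([0,0,1]),-f["R"].T@f["t"])
c=proj(f,[[568.7,8,90]])[0].astype(int); print(c)
save(f,"w6.png",(c[0]-40,c[1]-38,c[0]+40,c[1]+22),10)
E
```

```text
slide [ 0.114 -0.091  0.164] yaw 0.05186122418053346 toolyang 1.4320751357514154 pos [570.    8.7 179.6] F [ 1.58  0.72 -1.16] t 11.85
[[253.01084038 193.15633986]
 [253.99392542 199.84173625]] [ 0.29094357 -0.03881384 -0.95595257] [494.87529877  19.0808927  325.92836776]
[253 193]
```

View pics/w6.png

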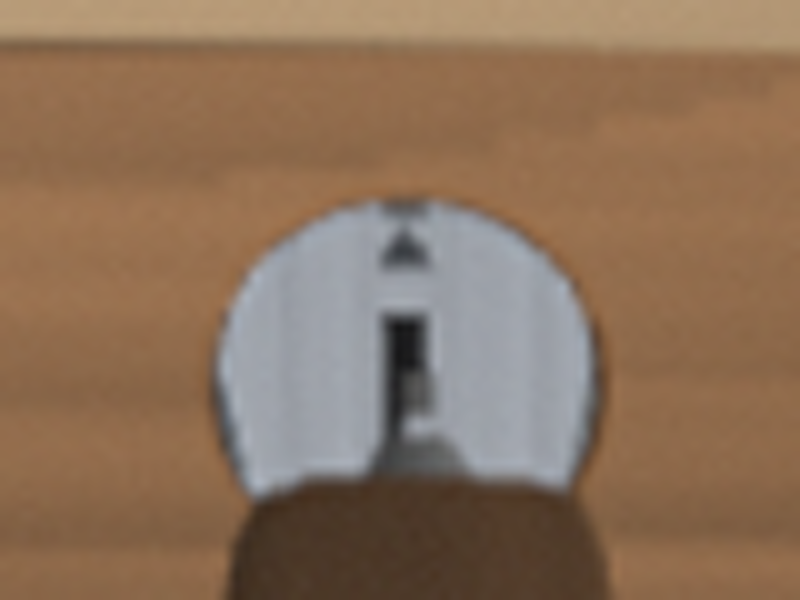

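The picture shows the slot centred on crop column 405 (382–428), with its front end at row 315. The blade is on columns 405–435, centre 420, with its near lower corner at row about 368. So the blade is about 1.3 mm to the right. I'll compute both offsets.

```bash
python3 - <<'E'
from h import *
f=load("wrist"); u=lambda x,y:(213+x/10-.5,155+y/10-.5)
ex=np.array([.99,-.1415]); ey=np.array([.1415,.99]); O=np.array([568.7,8])
def q(n,x,y,z):
    d=onz(f,u(x,y),z)[:2]-O; print(n,"x",(d@ex).round(2),"y",(d@ey).round(2))
q("slot front end",405,315,90)   # should be -7.5
q("cam rim front",405,199,90)    # -17
q("cam left",218,360,90);q("cam right",594,360,90)
for z in(102,104.6,107): q("tip near corner",420,368,z)
E
```

```text
slot front end x -6.71 y -0.03
cam rim front x -17.37 y -0.06
cam left x -2.44 y -16.82
cam right x -2.56 y 16.97
tip near corner x -5.46 y 1.29
tip near corner x -6.27 y 1.28
tip near corner x -7.01 y 1.28
```

Call:
jog_arm:
  slide:
    - [0,-0.13,0.4]
    - [0,-0.13,0.8]
    - [0,-0.13,1]
    - [0,-0.13,1]
    - [0,-0.13,1]
    - [0,-0.13,1]
  yaw: [0,0,0,0,0,0]
  fingers: [1,1,1,1,1,1]

```text
time_s: 12.4
position: [569.2, 7.2, 168.7]
tool_rot: [0.217, 3.134, 0.0]
ft_force: [0.4, 0.1, -2.2]
grip_width: 23.7
grip_force: 30.0
```

```bash
python3 - <<'E'
from h import *
X=np.array([570,8.7])+ -1.3*np.array([.1415,.99])
rel([*X,161],np.radians(82))
f=grab("wrist"); np.save("pics/w7.npy",f["image"])
# columns: dark slot and blade near-edge profile rows
im=f["image"].mean(2); c=proj(f,[[568.7,8,90]])[0]; print(c)
r0=int(c[1])-10
for r in range(r0,r0+16): print(r,im[r,244:264].astype(int))
E
```

```text
slide [-0.062  0.03   0.772] yaw 0.06057475581076954 toolyang 1.4322272155678397 pos [569.2   7.2 168.7] F [ 0.41  0.11 -2.2 ] t 12.4
[254.90761162 197.73108651]
187 [160 163 162 164 167 167 161 157 163 164 162 165 163 161 159 158 161 163
 162 162]
188 [161 163 163 163 167 164 162 158 161 164 163 165 163 163 160 160 159 162
 164 162]
189 [160 164 163 164 167 165 159 159 162 164 166 165 164 162 159 158 161 162
 164 162]
190 [159 163 163 163 168 165 159 158 157 123 110 111 114 131 159 158 158 163
 162 162]
191 [159 163 163 163 168 164 162 160 153  82  49  51  54  97 161 160 160 163
 163 161]
192 [160 163 163 163 166 165 160 159 155  84  66  64  50  90 161 162 159 162
 163 163]
193 [160 163 163 163 167 165 163 160 156  94  84  81  58  93 163 161 159 162
 163 160]
194 [159 163 163 163 167 164 162 159 156  91  83  78  56  92 162 161 158 162
 162 162]
195 [160 162 163 163 167 165 161 159 154  93  82  79  57  92 162 161 160 161
 163 162]
196 [159 163 162 165 167 165 160 158 156 110 117 113  70  89 162 160 160 161
 163 162]
197 [159 163 162 162 167 166 163 161 157 134 159 151  92  91 161 162 159 163
 165 161]
198 [161 164 163 163 168 167 164 154 133 112 131 129  97 105 161 162 160 162
 162 163]
199 [160 164 163 162 169 165 143 109  89  82  91  96  95 105 140 160 162 163
 165 163]
200 [163 164 165 166 169 162 110  70  70  75  83  90  98 101 116 147 162 165
 165 163]
201 [162 167 168 168 170 149  85  68  70  75  85  92  97 103 108 129 157 165
 167 165]
202 [118 119 121 121 120  97  62  63  64  68  71  75  80  83  85  94 115 125
 134 136]
```

Call:
jog_arm:
  slide:
    - [-0.1,0.05,0]
    - [-0.1,0.05,0.2]
    - [-0.1,0.05,0.35]
    - [-0.1,0.05,0.5]
    - [-0.1,0.05,0.6]
    - [-0.1,0.05,0.6]
  yaw: [0,0,0,0,0,0]
  fingers: [1,1,1,1,1,1]

```text
time_s: 12.95
position: [569.9, 7.5, 162.4]
tool_rot: [-0.217, -3.133, 0.0]
ft_force: [1.1, 0.6, -0.9]
grip_width: 23.8
grip_force: 30.0
```

```bash
python3 - <<'E'
from h import *
rel([569.8,7.6,161],np.radians(82))
f=grab("wrist")
im=f["image"].mean(2); c=proj(f,[[568.7,8,90]])[0]; print(c)
r0=int(c[1])-10
for r in range(r0,r0+12): print(r,im[r,246:264].astype(int))
E
```

```text
slide [0.016 0.01  0.137] yaw 0.06238776358883474 toolyang 1.4322588585229312 pos [569.9   7.5 162.4] F [ 1.09  0.6  -0.92] t 12.95
[254.49228003 199.33863326]
189 [164 167 167 163 159 158 163 163 164 164 164 161 157 157 161 164 162 162]
190 [162 166 167 165 159 159 165 163 164 164 164 161 159 159 160 163 162 162]
191 [163 166 166 163 160 160 162 143 143 143 142 145 157 159 160 164 164 162]
192 [163 166 166 166 159 157 136  94 101 101  92 115 158 159 161 163 163 163]
193 [162 167 168 163 159 158 124  68  77  78  65 110 160 160 161 164 163 162]
194 [164 165 165 164 160 156 125  63  80  79  64 110 161 160 160 164 163 162]
195 [162 166 168 162 161 158 126  66  85  81  63 112 160 161 160 163 163 162]
196 [162 164 167 164 159 155 126  82 117 113  76 109 161 161 161 164 164 161]
197 [163 165 167 162 163 157 127 109 158 151  96 111 161 160 161 164 163 161]
198 [162 166 166 164 163 155 119 105 132 128 102 127 160 160 160 164 164 163]
199 [164 167 169 164 142 111  90  81  91  98  98 117 139 161 161 164 164 163]
200 [166 169 171 161 110  73  68  76  83  89  97 104 118 148 164 166 164 163]
```

Call:
jog_arm:
  slide:
    - [-0.1,0,0]
    - [-0.1,0,0.1]
    - [-0.1,0,0.2]
    - [-0.1,0,0.2]
    - [-0.1,0,0.2]
  yaw: [0,0,0,0,0]
  fingers: [1,1,1,1,1]

```text
time_s: 13.42
position: [571.1, 7.4, 160.6]
tool_rot: [-0.217, -3.134, -0.0]
ft_force: [0.1, -0.4, -1.9]
grip_width: 24.0
grip_force: 30.0
```

```bash
python3 - <<'E'
from h import *
o=status.get_obs();print(o["ft_force"],o["torque"],o["position"])
f=grab("wrist")
im=f["image"].mean(2); c=proj(f,[[568.7,8,90]])[0]; print(c)
r0=int(c[1])-10
for r in range(r0,r0+8): print(r,im[r,246:264].astype(int))
E
```

```text
[ 0.13361206 -0.35195508 -1.93879031] [-0.03748867 -0.04616198 -0.01031706] [571.10844762   7.36960711 160.5991802 ]
[254.42698567 198.66085226]
188 [163 166 165 162 160 161 164 162 164 163 162 160 157 158 160 164 164 163]
189 [162 167 167 163 159 160 165 167 165 163 162 162 156 158 160 163 162 161]
190 [163 167 167 162 160 162 165 165 165 165 165 161 159 158 161 165 163 161]
191 [163 167 165 163 159 156 123 102 103 104 105 130 159 160 161 164 163 162]
192 [163 167 167 162 158 152  97  57  69  66  62 110 161 158 161 162 165 161]
193 [164 166 167 165 161 154  96  60  82  80  65 113 160 161 159 162 163 161]
194 [164 164 166 163 160 155  97  61  84  80  65 110 164 160 161 163 164 164]
195 [162 167 167 164 160 154  94  62  85  81  65 109 161 161 161 163 164 161]
```

Call:
jog_arm:
  slide:
    - [0,0,0.05]
    - [0,0,0.1]
    - [0,0,0.1]
    - [0,-0.01,0.1]
    - [0,-0.02,0.1]
    - [0,-0.04,0.1]
    - [0.01,-0.05,0.1]
    - [0.01,-0.07,0.1]
    - [0.01,-0.07,0.1]
  yaw: [0,0,0,4,8,12,16,20,20]
  fingers: [1,1,1,1,1,1,1,1,1]

```text
time_s: 14.22
position: [571.0, 7.0, 159.7]
tool_rot: [0.76, 3.048, 0.0]
ft_force: [-0.1, 1.8, -1.7]
grip_width: 23.6
grip_force: 30.0
```

```bash
cat > st.py <<'E'
from h import *
o=status.get_obs();R=cv2.Rodrigues(np.array(o["tool_rot"],float))[0]
print("F",o["ft_force"].round(2),"Ftool",(R.T@o["ft_force"]).round(2),"T",o["torque"].round(3),"pos",o["position"].round(1),"psi",np.degrees(np.arctan2(R[1,1],R[0,1])).round(2),"gw",o["grip_width"].round(2),o["time_s"])
E
python3 st.py
```

```text
Traceback (most recent call last):
  File "st.py", line 3, in <module>
    print("F",o["ft_force"].round(2),"Ftool",(R.T@o["ft_force"]).round(2),"T",o["torque"].round(3),"pos",o["position"].round(1),"psi",np.degrees(np.arctan2(R[1,1],R[0,1])).round(2),"gw",o["grip_width"].round(2),o["time_s"])
                                                                                                                                                                                          ^^^^^^^^^^^^^^^^^^^^^
AttributeError: 'float' object has no attribute 'round'
```

```bash
sed -i 's/,"gw",o\["grip_width"\].round(2)//' st.py; python3 st.py
```

```text
F [-0.14  1.81 -1.65] Ftool [0.97 1.53 1.65] T [ 0.155 -0.028  0.047] pos [571.    7.  159.7] psi 61.99 14.2167
```

Call:
jog_arm:
  slide:
    - [0,-0.01,0]
    - [0,-0.02,0]
    - [0,-0.04,0]
    - [0.01,-0.05,0]
    - [0.01,-0.06,0]
    - [0.01,-0.06,0]
  yaw: [4,8,12,15,18,18]
  fingers: [1,1,1,1,1,1]

```text
time_s: 14.72
position: [570.7, 6.5, 159.7]
tool_rot: [1.225, 2.893, 0.0]
ft_force: [-0.0, 0.1, -1.9]
grip_width: 23.7
grip_force: 30.0
```

```bash
python3 st.py; python3 - <<'E'
from h import *
f=grab("wrist");im=f["image"].mean(2);c=proj(f,[[568.7,8,90]])[0];print(c)
E
```

```text
F [-0.04  0.1  -1.89] Ftool [0.1  0.04 1.89] T [ 0.107 -0.096  0.063] pos [570.7   6.5 159.7] psi 44.12 14.7167
[253.63929854 199.11732444]
```

Call:
jog_arm:
  slide:
    - [0,-0.01,0]
    - [0,-0.02,0]
    - [0,-0.04,0]
    - [0,-0.04,0]
    - [0,-0.04,0]
  yaw: [4,8,11,12,12]
  fingers: [1,1,1,1,1]

```text
time_s: 15.18
position: [570.4, 6.2, 159.7]
tool_rot: [1.518, 2.75, 0.001]
ft_force: [-0.0, 0.9, -2.6]
grip_width: 23.7
grip_force: 30.0
```

```bash
python3 st.py
```

```text
F [-0.03  0.95 -2.63] Ftool [0.82 0.48 2.63] T [ 0.116 -0.103  0.108] pos [570.4   6.2 159.7] psi 32.2 15.1833
```

Call:
jog_arm:
  slide:
    - [0,-0.01,0]
    - [0,-0.02,0]
    - [0,-0.03,0]
    - [0,-0.03,0]
  yaw: [3,6,8,8]
  fingers: [1,1,1,1]

```text
time_s: 15.52
position: [570.2, 6.0, 159.7]
tool_rot: [1.708, 2.636, 0.001]
ft_force: [0.1, -0.7, -2.0]
grip_width: 24.0
grip_force: 30.0
```

```bash
python3 st.py
```

```text
F [ 0.06 -0.72 -2.02] Ftool [-0.69 -0.24  2.02] T [ 0.249 -0.212  0.209] pos [570.2   6.  159.7] psi 24.12 15.5167
```

Call:
jog_arm:
  slide:
    - [0,0,0]
    - [0,-0.01,0]
    - [0,-0.01,0]
  yaw: [1.5,3,3]
  fingers: [1,1,1]

```text
time_s: 15.77
position: [570.2, 5.9, 159.7]
tool_rot: [1.779, 2.589, 0.001]
ft_force: [1.2, 1.1, -2.5]
grip_width: 23.9
grip_force: 30.0
```

```bash
python3 st.py
```

```text
F [ 1.18  1.09 -2.55] Ftool [0.6  1.49 2.55] T [ 0.215 -0.292  0.12 ] pos [570.2   5.9 159.7] psi 21.02 15.7667
```

Call:
jog_arm:
  slide:
    - [0,0,0]
    - [0,0,0]
  yaw: [1.5,1.5]
  fingers: [1,1]

```text
time_s: 15.93
position: [570.2, 5.8, 159.7]
tool_rot: [1.813, 2.565, 0.0]
ft_force: [1.2, 1.2, -3.1]
grip_width: 23.7
grip_force: 30.0
```

```bash
python3 st.py
```

```text
F [ 1.17  1.23 -3.12] Ftool [0.77 1.51 3.12] T [ 0.214 -0.388  0.168] pos [570.2   5.8 159.7] psi 19.49 15.9333
```

```bash
cat > av.py <<'E'
from h import *
T=[];F=[]
for i in range(6):
    cams.grab_frame("wrist"); o=status.get_obs(); T.append(o["torque"][2]);F.append(o["ft_force"])
print("Tz",np.round(T,3),"mean",np.mean(T).round(3),"sd",np.std(T).round(3),"F",np.mean(F,0).round(2))
E
python3 av.py; python3 st.py
```

```text
Tz [0.143 0.156 0.124 0.214 0.152 0.11 ] mean 0.15 sd 0.033 F [ 1.45  1.24 -3.51]
F [ 0.75  1.47 -3.73] Ftool [1.13 1.19 3.73] T [ 0.259 -0.498  0.11 ] pos [570.2   5.8 159.7] psi 19.57 16.2333
```

Call:
jog_arm:
  slide:
    - [0,0,0]
    - [0,-0.01,0]
    - [0,-0.01,0]
  yaw: [2,4,4]
  fingers: [1,1,1]

```text
time_s: 16.48
position: [570.0, 5.8, 159.7]
tool_rot: [1.903, 2.499, 0.0]
ft_force: [1.6, 1.4, -3.5]
grip_width: 24.0
grip_force: 30.0
```

```bash
python3 av.py;python3 st.py
```

```text
Tz [0.203 0.155 0.183 0.189 0.198 0.175] mean 0.184 sd 0.016 F [ 1.96  1.   -3.49]
F [ 1.81  1.29 -4.91] Ftool [0.76 2.09 4.91] T [ 0.235 -0.547  0.175] pos [570.    5.7 159.7] psi 15.57 16.7833
```

Call:
jog_arm:
  slide:
    - [0,0,0]
    - [0,-0.01,0]
    - [0,-0.01,0]
  yaw: [2,3,3]
  fingers: [1,1,1]

```text
time_s: 17.03
position: [569.9, 5.7, 159.7]
tool_rot: [1.967, 2.45, 0.0]
ft_force: [2.2, 1.5, -3.3]
grip_width: 23.4
grip_force: 30.0
```

```bash
python3 av.py;python3 st.py
```

```text
Tz [0.209 0.204 0.203 0.204 0.185 0.237] mean 0.207 sd 0.016 F [ 2.24  0.93 -3.82]
F [ 1.73  1.05 -3.3 ] Ftool [0.65 1.92 3.3 ] T [ 0.155 -0.683  0.237] pos [569.9   5.7 159.7] psi 12.57 17.3333
```

Call:
jog_arm:
  slide:
    - [0,0,0]
    - [0,-0.01,0]
    - [0,-0.01,0]
  yaw: [1.5,3,3]
  fingers: [1,1,1]

```text
time_s: 17.58
position: [569.7, 5.6, 159.7]
tool_rot: [2.031, 2.397, 0.0]
ft_force: [3.9, 1.7, -3.5]
grip_width: 23.7
grip_force: 30.0
```

```bash
python3 av.py;python3 st.py
```

```text
Tz [0.186 0.218 0.19  0.199 0.218 0.22 ] mean 0.205 sd 0.014 F [ 2.65  1.06 -3.47]
F [ 2.42  1.2  -3.54] Ftool [0.78 2.59 3.54] T [ 0.222 -0.686  0.22 ] pos [569.7   5.7 159.7] psi 9.57 17.8833
```

Call:
jog_arm:
  slide:
    - [0,0,0]
    - [0,-0.01,0]
    - [0,-0.01,0]
  yaw: [1,2,2]
  fingers: [1,1,1]

```text
time_s: 18.13
position: [569.7, 5.7, 159.7]
tool_rot: [2.071, 2.362, 0.0]
ft_force: [3.0, 0.8, -3.5]
grip_width: 23.4
grip_force: 30.0
```

```bash
python3 av.py;python3 st.py
```

```text
Tz [0.285 0.244 0.236 0.207 0.214 0.199] mean 0.231 sd 0.029 F [ 2.54  0.96 -3.92]
F [ 2.8   1.78 -4.7 ] Ftool [1.4  3.01 4.7 ] T [ 0.199 -0.761  0.199] pos [569.7   5.6 159.7] psi 7.57 18.4333
```

Call:
jog_arm:
  slide:
    - [0,0,0]
    - [0,-0.01,0]
    - [0,-0.01,0]
  yaw: [1.5,3,3]
  fingers: [1,1,1]

```text
time_s: 18.68
position: [569.6, 5.6, 159.7]
tool_rot: [2.133, 2.306, 0.0]
ft_force: [2.9, 1.1, -2.7]
grip_width: 24.1
grip_force: 30.0
```

```bash
python3 av.py;python3 st.py
```

```text
Tz [0.269 0.291 0.291 0.232 0.329 0.202] mean 0.269 sd 0.042 F [ 2.75  0.83 -3.5 ]
F [ 2.35  0.61 -4.19] Ftool [0.42 2.39 4.19] T [ 0.161 -0.872  0.202] pos [569.6   5.6 159.7] psi 4.57 18.9833
```

Call:
jog_arm:
  slide:
    - [0,0,0]
    - [0,-0.01,0]
    - [0,-0.01,0]
  yaw: [1,2,2]
  fingers: [1,1,1]

```text
time_s: 19.23
position: [569.5, 5.6, 159.7]
tool_rot: [2.172, 2.269, 0.0]
ft_force: [3.5, 1.0, -3.2]
grip_width: 23.5
grip_force: 30.0
```

```bash
python3 av.py;python3 st.py
```

```text
Tz [0.297 0.323 0.314 0.279 0.257 0.27 ] mean 0.29 sd 0.024 F [ 3.56  0.68 -3.76]
F [ 3.09  0.63 -3.64] Ftool [0.5  3.12 3.64] T [ 0.063 -0.946  0.27 ] pos [569.5   5.6 159.7] psi 2.57 19.5333
```

```bash
python3 av.py;python3 av.py
```

```text
Tz [0.324 0.292 0.311 0.307 0.335 0.275] mean 0.308 sd 0.02 F [ 3.61  0.62 -3.81]
Tz [0.219 0.273 0.343 0.292 0.315 0.31 ] mean 0.292 sd 0.039 F [ 3.57  0.69 -4.1 ]
```

Torque averages 0.297 N m over 18 readings, which is snug. I'll ease the driver back only until the torque is gone.

Call:
jog_arm:
  slide:
    - [0,0.01,0]
    - [0,0.02,0]
    - [0,0.02,0]
    - [0,0.02,0]
  yaw: [-3,-6,-8,-8]
  fingers: [1,1,1,1]

```text
time_s: 20.47
position: [569.6, 5.6, 159.7]
tool_rot: [-2.007, -2.417, -0.001]
ft_force: [4.1, 0.6, -4.3]
grip_width: 23.9
grip_force: 30.0
```

```bash
python3 av.py
```

```text
Tz [0.118 0.17  0.161 0.087 0.185 0.101] mean 0.137 sd 0.037 F [ 3.94  1.18 -3.43]
```

Call:
jog_arm:
  slide:
    - [0,0.03,0]
    - [0,0.06,0]
    - [0,0.06,0]
  yaw: [-3,-6,-6]
  fingers: [1,1,1]

```text
time_s: 21.02
position: [569.8, 5.7, 159.7]
tool_rot: [-1.877, -2.518, 0.0]
ft_force: [2.8, 0.9, -3.0]
grip_width: 24.0
grip_force: 30.0
```

```bash
python3 av.py
```

```text
Tz [0.134 0.046 0.035 0.066 0.074 0.041] mean 0.066 sd 0.033 F [ 2.39  0.99 -2.08]
```

Call:
jog_arm:
  slide:
    - [0,0.04,0]
    - [0,0.07,0]
    - [0,0.07,0]
  yaw: [-2,-4,-4]
  fingers: [1,1,1]

```text
time_s: 21.57
position: [570.1, 5.8, 159.6]
tool_rot: [-1.786, -2.583, 0.001]
ft_force: [0.3, 0.8, -1.6]
grip_width: 23.6
grip_force: 30.0
```

```bash
python3 av.py
```

```text
Tz [0.002 0.006 0.003 0.057 0.016 0.037] mean 0.02 sd 0.02 F [ 0.08  0.68 -0.42]
```

Call:
jog_arm:
  slide:
    - [0,0,-0.3]
    - [0,0,-0.7]
    - [0,0,-1.2]
    - [0,0,-2.5]
    - [0,0,-5]
    - [0,0,-8]
    - [0,0,-9]
    - [0,0,-9]
    - [0,0,-9]
  yaw: [0,0,0,0,0,0,0,0,0]
  fingers: [1,1,1,1,1,1,1,1,1]

```text
time_s: 22.62
position: [570.6, 5.8, 249.7]
tool_rot: [1.789, 2.582, 0.0]
ft_force: [-1.3, -0.6, -1.8]
grip_width: 23.9
grip_force: 30.0
```

```bash
python3 av.py; python3 - <<'E'
from h import *
rel([491.5,-345.2,249],np.radians(-15.2))
# rail check: wrist + top frames, intensity profile across rail back edge along shelf x at y=60..100
ex=np.array([.99,-.1415]); ey=np.array([.1415,.99]); O=np.array([531.,0])
C=np.array([568.7,8])
for n in("wrist","top"):
    f=grab(n)
    for yy in(-90,-60,60,90):
        X=[[*(C+(-36+s)*ex+yy*ey),90] for s in np.arange(-6,8,1)]
        p=proj(f,X); m=f["image"].mean(2)
        ok=(p[:,0]>1)&(p[:,0]<510)&(p[:,1]>1)&(p[:,1]<382)
        if ok.all(): print(n,yy,cv2.remap(m.astype(np.float32),p[:,0].astype(np.float32)[None],p[:,1].astype(np.float32)[None],1)[0].astype(int))
E
```

```text
Tz [-0.026  0.038 -0.043  0.046 -0.036 -0.021] mean -0.007 sd 0.035 F [ 0.17  0.14 -1.2 ]
slide [-3.011e+01 -1.970e+01 -2.500e-02] yaw 35.762903370986905 toolyang 0.35889036759316256 pos [570.2   5.9 248.5] F [ 0.13  0.06 -0.88] t 22.9167
wrist -90 [136 136 135 133 128 117  94  97 101 102 102 102 104 107]
wrist -60 [140 145 145 145 143 129 105  95 102 104 106 105 106 108]
wrist 60 [141 145 150 151 151 150 135 107 101 106 109 110 111 112]
wrist 90 [149 149 151 150 152 152 140 112  97 103 105 108 111 113]
top -90 [46 46 46 46 46 45 44 43 41 40 38 37 37 37]
top -60 [56 54 52 50 49 47 48 48 49 49 48 48 47 45]
top 60 [140 139 138 137 137 137 135 133 131 127 122 116 112 109]
top 90 [148 147 146 145 145 144 143 140 137 134 129 122 116 112]
```

The profile shows rail straight to shelf with no dark gap, so the rail is flush. Now back to the hole the driver came from.

Call:
jog_arm:
  slide:
    - [-3,-2,0]
    - [-6,-4,0]
    - [-9,-6,0]
    - [-12,-8,0]
    - [-15,-10,0]
    - [-18,-12,0]
    - [-21,-14,0]
    - [-24,-16,0]
    - [-27,-18,0]
    - [-30.1,-19.7,0]
    - [-30.1,-19.7,0]
    - [-30.1,-19.7,0]
    - [-30.1,-19.7,0]
    - [-30.1,-19.7,0]
  yaw: [4,8,12,16,20,24,28,32,35.8,35.8,35.8,35.8,35.8,35.8]
  fingers: [1,1,1,1,1,1,1,1,1,1,1,1,1,1]

```text
time_s: 24.18
position: [492.8, -343.2, 249.3]
tool_rot: [-2.493, -1.91, -0.002]
ft_force: [0.2, 0.9, -1.2]
grip_width: 23.4
grip_force: 30.0
```

```bash
python3 av.py; python3 - <<'E'
from h import *
rel([491.5,-345.2,84.9],np.radians(-15.2))
E
```

```text
Tz [-0.047  0.012 -0.006 -0.016  0.015  0.028] mean -0.002 sd 0.025 F [ 0.22  0.03 -1.31]
slide [-0.109 -0.068 16.482] yaw 0.028854751242253607 toolyang -0.2647864358891167 pos [ 492.4 -344.4  249.7] F [ 0.13  0.24 -1.16] t 24.4833
```

Call:
jog_arm:
  slide:
    - [-0.1,-0.1,2]
    - [-0.1,-0.1,5]
    - [-0.1,-0.1,8]
    - [-0.1,-0.1,9.5]
    - [-0.1,-0.1,11]
    - [-0.1,-0.1,12.5]
    - [-0.1,-0.1,14]
    - [-0.1,-0.1,15.3]
    - [-0.1,-0.1,15.9]
    - [-0.1,-0.1,15.9]
    - [-0.1,-0.1,15.9]
  yaw: [0,0,0,0,0,0,0,0,0,0,0]
  fingers: [1,1,1,1,1,1,1,1,1,1,1]

```text
time_s: 25.4
position: [491.1, -345.8, 90.9]
tool_rot: [2.496, 1.907, 0.0]
ft_force: [-0.2, -0.2, -1.4]
grip_width: 23.5
grip_force: 30.0
```

```bash
python3 av.py; python3 - <<'E'
from h import *
rel([491.5,-345.2,84.9],np.radians(-15.2))
E
```

```text
Tz [-0.041  0.068 -0.074  0.005  0.025  0.076] mean 0.01 sd 0.054 F [ 0.12  0.03 -1.1 ]
slide [0.086 0.006 0.645] yaw -0.04010187106585381 toolyang -0.2659899559894474 pos [ 491.2 -346.    91.3] F [ 0.2   0.76 -0.69] t 25.7
```

Call:
jog_arm:
  slide:
    - [0.05,0,0.2]
    - [0.08,0,0.4]
    - [0.08,0,0.55]
    - [0.08,0,0.6]
    - [0.08,0,0.6]
  yaw: [0,0,0,0,0]
  fingers: [1,1,1,1,1]

```text
time_s: 26.12
position: [491.1, -344.8, 84.9]
tool_rot: [-2.496, -1.907, -0.0]
ft_force: [-0.4, 1.3, 3.1]
grip_width: 23.7
grip_force: 30.0
```

```bash
python3 av.py; python3 st.py
```

```text
Tz [ 0.033  0.047 -0.012 -0.03   0.045 -0.07 ] mean 0.002 sd 0.043 F [-1.    1.13  4.12]
F [-0.8   1.58  4.94] Ftool [ 1.31 -1.19 -4.94] T [ 0.334  0.259 -0.07 ] pos [ 491.1 -344.8   84.9] psi -15.24 26.4167
```

Seated on the stand (4 N up). Release to a moderate opening, rise, and check.

Call:
jog_arm:
  slide:
    - [0,0,0]
    - [0,0,0]
    - [0,0,0]
    - [0,0,0]
    - [0,0,-1]
    - [0,0,-3]
    - [0,0,-6]
    - [0,0,-10]
    - [0,0,-14]
    - [0,0,-17]
    - [0,0,-17]
    - [0,0,-17]
  yaw: [0,0,0,0,0,0,0,0,0,0,0,0]
  fingers: [0.4,0.4,0.4,0.4,0.4,0.4,0.4,0.4,0.4,0.4,0.4,0.4]

```text
time_s: 27.42
position: [492.0, -345.7, 257.3]
tool_rot: [2.493, 1.904, 0.003]
ft_force: [-0.7, -0.4, -1.2]
grip_width: 52.9
grip_force: 0.0
```

```bash
python3 st.py; python3 - <<'E'
from h import *
old=load("scene"); oldtop=load("top"); g=cams.grab_frame("scene"); a=old["image"].astype(int); b=g["image"].astype(int)
d=(np.abs(a-b).max(2)>40).astype(np.uint8)
n,l,s,c=cv2.connectedComponentsWithStats(d)
for i in range(1,n):
    if s[i,4]>15: print(s[i])
w=grab("wrist"); print("handle should be at",proj(w,[[491.8,-343,128]]))
hs=cv2.cvtColor(w["image"],cv2.COLOR_RGB2HSV); p=proj(w,[[491.8,-343,128]])[0].astype(int)
m=w["image"].mean(2); print(m[p[1],p[0]-24:p[0]+25:2].astype(int)); print(m[p[1]-30:p[1]+30:3,p[0]].astype(int))
# cam slot angle from the scene view: dark pixels within cam
q=proj(g|{"R":np.array(g["R"]),"t":np.array(g["t"])},[[568.7,8,90]])[0].astype(int); print(q)
print(b[q[1]-6:q[1]+7,q[0]-9:q[0]+10].mean(2).astype(int))
E
```

```text
F [-0.71 -0.42 -1.17] Ftool [-0.59 -0.58  1.16] T [-0.085  0.128 -0.011] pos [ 492.  -345.7  257.3] psi -15.24 27.4167
[ 99   0  28  31 651]
[151   0   6  12  59]
[161   0   6   9  16]
[ 161    0   45   71 1572]
[ 277    0   47   69 1481]
[  82   23   63   43 1341]
[130  48  32  12 115]
[119  61  34   8 171]
[102  67  24  31 442]
[132  84   5   6  19]
[160  85   8   6  32]
[ 116   95   80  131 3536]
[121  97   8   7  23]
[245 170  74  57 605]
handle should be at [[254.46514765 181.61329544]]
[117 113 119 126 144 142 136  81  96  99 103  96  94  95  95 100  91  67
 110 132 129 131 128 121 117]
[133 128  75  65  68  71  98  92  91  94  94  93  91  95  96 113 118 124
 116 115]
[296 205]
[[113 121 133 139 150 152 152 153 154 157 156 156 156 154 154 152 151 150
  148]
 [126 139 150 152 153 152 152 155 156 156 156 155 155 153 151 151 150 149
  149]
 [149 152 153 152 152 153 157 157 158 157 155 155 154 152 150 149 149 149
  150]
 [153 154 153 153 154 159 169 174 176 169 160 169 165 155 150 148 150 151
  150]
 [153 152 153 155 166 184 201 211 221 207 182 212 198 176 162 155 150 149
  148]
 [152 152 154 167 197 222 223 223 223 210 193 218 223 218 200 175 152 147
  146]
 [153 154 157 176 212 225 225 224 217 184 168 206 224 226 223 207 156 144
  146]
 [156 156 157 174 211 225 225 224 208 151 159 219 225 227 225 213 169 154
  163]
 [157 157 157 169 198 223 225 224 206 145 158 220 226 227 226 212 169 186
  212]
 [157 156 155 159 181 218 224 224 211 175 187 223 226 228 227 224 210 232
  238]
 [156 154 153 151 160 189 219 218 220 219 221 226 228 230 232 233 234 240
  242]
 [153 150 149 148 148 155 161 176 196 197 211 230 231 232 232 234 239 242
  234]
 [150 150 148 148 150 150 150 151 152 156 187 221 230 231 232 236 242 236
  225]]
```

The driver is upright in its hole. Apart from the arm, only the rail and cam region changed between the first and last scene frames. Handing in.

```bash
python3 -c "
from plant import ticket; print(ticket.sign_off())"
```

```text
the job is handed in; nothing more can be done
None
```

The job is handed in at about 27 s of robot time: the rail is drawn home with no visible gap, the cam is snug at about 0.30 N m, and the flat screwdriver is back upright in its original hole, with nothing else seen to have moved.

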